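Square two meter boxes into the corner gauge

TASK

First push the stiff stop carriage of the corner gauge along its rail, toward the hood, until it is fully home on the end stop hidden under the hood. Then, without lifting them off the bench, slide one of the two black meter boxes squarely into the corner so that it touches both the back fence and the carriage arm, and after that slide the other one squarely against the back fence and tight against the first, their long sides together. Push gently: feel for each contact, do not ram the parts, and leave the things standing around where they are.

Things in the scene. Friction and masses are not known exactly. Their poses are not given: they have to be found in the camera images.
- corner_gauge: Fixed corner gauge: aluminium back fence 32 mm high, 30 mm thick, steel rail on top (to 38 mm; keeper at the right end to 50 mm), grey hood 62 mm high over the left end. Origin on the bench at the foot of the front face; x square to that face, to the rear, y along it toward the hood, z up. Front face: plane x=0, y -140 to 150 mm. Hood: y 102 to 154, x -19 to 47 mm. Boxes go on the -x side.
- stop_carriage (a joint): Carriage travel along the rail, m; grows in the gauge's +y, toward the hood. Starts at 0 to 15 mm. Stiff: about 7 N is needed to start and to keep it creeping; it stays where it is left. A rigid end stop hidden under the hood ends the travel somewhere between 50 and 75 mm; it shows only as a sudden rise of the pushing force well above 7 N.
- stop_face (a point): On the carriage: corner where the right (-y) face of its steel arm meets the plane of the fence face, 16 mm above the bench; axes parallel to the gauge's. The arm, side stop for the boxes, reaches from here 85 mm toward gauge -x, is 14 mm thick (+y), 2 to 31 mm above the bench. A dark saddle (39 to 56 mm high, 40 mm wide in y, x -11 to 39 mm) rides on the rail, right face flush with the arm.
- box_a: One of two identical black converter boxes with a small meter window on top, 95 (own x) x 68 (own y) x 27 mm high, 0.1 to 0.25 kg; origin at the centre of the underside, z up. Starts flat on the bench, on the robot's side of the gauge, long axis within 15 degrees of the gauge's x; it ends with the long axis along the gauge's x. Either box may go first.
- box_b: The other black box, same size and frame; it starts to the right of box_a, seen from the robot. Room for the hand is limited: an open amplifier chassis stands left of the boxes and a soldering-iron stand and desk lamp to their right, all tall enough to meet a wide gripper body working at bench height; turn its narrow side across (wide side along the boxes' length).
- flux_tub: Small round white tub, blue lid, 45 mm across and 23 mm high, origin at the centre of its foot; bystander to the left of the carriage arm.
- solder_spool: Spool of solder wire, 52 x 45 x 42 mm, origin at the centre of its foot; bystander to the left of the hood.

How it is judged:
On the way, in this order (a step that is already met when the one before it is completed fails the run):
1. the carriage is pushed fully home on its hidden end stop (value of joint stop_carriage above 0.0595 m), for 0.2 s.
2. one box, and only one so far, sits square in the corner (value of joint stop_carriage above 0.0595 m and ((x of box_a in the frame of corner_gauge above -0.0505 m and y of box_a in the frame of stop_face between -0.037 and -0.031 m and angle between the x axis of box_a and the x axis of corner_gauge, either way round below 0.035 rad and height (world z) of box_a below 0.006 m and angle between box_a's own z axis and vertical below 0.05 rad) or (x of box_b in the frame of corner_gauge above -0.0505 m and y of box_b in the frame of stop_face between -0.037 and -0.031 m and angle between the x axis of box_b and the x axis of corner_gauge, either way round below 0.035 rad and height (world z) of box_b below 0.006 m and angle between box_b's own z axis and vertical below 0.05 rad))), for 0.2 s.
3. the second box sits square on the fence and tight against the first (value of joint stop_carriage above 0.0595 m and ((x of each of box_a, box_b in the frame of corner_gauge above -0.0505 m and y of box_a in the frame of stop_face between -0.037 and -0.031 m and angle between the x axis of each of box_a, box_b and the x axis of corner_gauge, either way round below 0.035 rad and height (world z) of each of box_a, box_b below 0.006 m and angle between each of box_a, box_b's own z axis and vertical below 0.05 rad and y of box_b in the frame of stop_face between -0.1065 and -0.096 m) or (x of each of box_b, box_a in the frame of corner_gauge above -0.0505 m and y of box_b in the frame of stop_face between -0.037 and -0.031 m and angle between the x axis of each of box_b, box_a and the x axis of corner_gauge, either way round below 0.035 rad and height (world z) of each of box_b, box_a below 0.006 m and angle between each of box_b, box_a's own z axis and vertical below 0.05 rad and y of box_a in the frame of stop_face between -0.1065 and -0.096 m))), for 0.2 s.
At the end, for the whole second after the job is handed in: Carriage within 2.5 mm of its end stop. Both boxes flat on the bench, at rest, within 2 degrees of square, far ends within 2.5 mm of the fence; the first within 3 mm of the carriage arm, the second beside it, all gaps from the arm adding up to less than 4.5 mm (all of step 3 and linear speed of each of box_a, box_b below 0.01 m/s); the robot touches nothing.
It fails at once if a box is lifted or tipped: its origin rises 15 mm or it tilts 15 degrees (height (world z) of any of box_a, box_b above 0.015 m or angle between any of box_a, box_b's own z axis and vertical above 0.26 rad).
It fails at once if a box is rammed or squeezed: more than 40 N from the fingers (contact force between any of box_a, box_b and the fingers above 40 N).
It fails at once if the gauge or its carriage is rammed: more than 45 N from the fingers (contact force between corner_gauge and the fingers above 45 N).
It fails at once if a bystander is shifted by more than 20 mm (distance of any of flux_tub, solder_spool from where it was at the start of the episode above 0.02 m).
It also fails if it takes over 67 s, if anything falls off the work surface, if the arm or the gripper's body presses on something with over 40 N, if the wrist force passes 120 N, or if a joint passes its speed limit or range.

ROBOT

A 6-joint arm with a two-finger parallel gripper is mounted at the origin on a cart in front of the work surface, level with it; the furniture and walls round the work are solid. World frame = base frame: x ahead of the robot, y to its left, z up, the work surface at z = 0. Lengths are in m, angles in rad, forces in N, time in s.
With the tool pointing down it reaches from about 0.375 to 0.975 m from the base axis. Payload 3.8 kg.
Tool frame: the origin (TCP) lies between the finger pads; the fingertips stand 17 mm ahead of it and the grasp point (between the pads) lies 2 mm behind it; z points along the fingers, y is the line along which they close (so a half turn about z gives the same grasp; the last joint's range is limited). The gripper opens to 85 mm and grips with 20 to 120 N. Pads are 22 mm wide; open, the fingers measure 114 mm over their backs; the gripper's body (76 mm by 85 mm) begins 54 mm behind the grasp point. The pads swing forward as they close: fully open they stand 13 mm farther back than shut.
Start: joints at [-0.037, 0.264, 1.604, -0, 1.274, -0.037], TCP at [0.675, -0, 0.248] pointing down, gripper open.
Joint ranges: [-2.63, 2.63], [-0.94, 2.18], [0.31, 2.57], [-1.31, 4.45], [0, 2.66], [-2.55, 2.55]. Speed limits (rad/s): [2.57, 2.57, 3.14, 3.14, 3.14, 3.14].

INTERFACE

Orientations are given as a rotation vector (axis times angle).
In Python, from workcell import bot gives the robot as it stands.
- The arm moves only by the tool play_rows, never from a script. Its argument "steps" is one flat list of numbers, 4 for each row, row after row: the shift along the tool's x, y, z in m, then the turn about the tool's z in rad. A call has 1 to 10 rows; each row is the pose to reach, as a shift and turn from the pose commanded when the call began, along the tool's axes at that moment; what a row does not reach only later rows make up. A row lasts 1/8 s, in which the tool goes at most 62.5 mm and 10.7 degrees, less where a joint would pass 70% of its speed; a pose out of reach is approached as far as the arm can. A call with a gripper value outside its range is refused whole. "jaw" is the closure in counts, from 0 (fully open) to 255 (shut), set as the call begins (left out, the last holds). The fingers move at their own pace and stop on an object; "grip_force" is the grip in N (left out, the last holds). Time passes only in rows, so rows that repeat a pose let the fingers close. It gives the time, the measured TCP pose, the force, the opening and the grip force at its end, in the units of the state.
- bot.read_state(): the state, without advancing time (a new reading comes with each control period).
- bot.read_camera(name): name is "scene" or "side" or "wrist"; returns a dict with "pixels" (420x560x3 uint8, blue, green, red), "mtx" (3x3 intrinsics, pixels), "R" (3x3) and "t" (3): a world point X has camera coordinates R X + t. Camera axes: x right, y down, z forward; pixel columns grow to the right and rows downward; lengths in m; the calibration is good to about 2 mm. A picture is of the moment at which its call begins. There is no depth.
- bot.finish_job(): hands the job in; it is judged then, once.
The state is a dict: "time": time; "q": joint angles; "joint_vel": joint speeds; "joint_torque": joint torques, N m; "tool_pos": TCP position; "tcp_rot": TCP orientation; "wrist_force": force on the tool from outside, world axes, zero at the start; "torque": the same for the moment, N m; "width": opening from 0.0 (shut) to 1.0 (fully open); "grip_force": force on a finger pad.
Only numpy, scipy, OpenCV 4.12 (cv2) and the standard library are available. Lean on these libraries where they do the work, as an engineer would, in place of code of your own. Each camera call takes 0.05 s, during which the arm holds its last target. There are 200 camera calls.

## Working session

There is one attempt and no reset: what is moved stays moved. The work goes in short steps, Python scripts to look and compute and a tool call to move; the robot and the scene stay as the last step left them, time stands still between calls to the robot, and variables do not carry over. Pictures are saved under pics/ and viewed, at most 10 in all, crops included, and the job is handed in when it is done.

Besides the shell and the picture viewer there is one more tool, called after ">>>" as a command line: name --argument value ..., lists and objects as JSON in quotes. play_rows: Moves the arm, as the interface text tells. Its arguments: {"type":"object","properties":{"steps":{"type":"array"},"jaw":{"type":"number"},"grip_force":{"type":"number"}},"required":["steps"]}

```bash
mkdir -p pics; ls; python3 - <<'E'
from workcell import bot
import cv2, numpy as np
s=bot.read_state(); print(s)
for n in ("scene","side"):
    c=bot.read_camera(n); cv2.imwrite(f"pics/{n}0.png",c["pixels"]); print(n,c["mtx"].tolist(),np.round(c["R"],4).tolist(),np.round(c["t"],4).tolist())
    np.savez(f"{n}0.npz",**c)
E
```

```text
pics
{'time': 0.0, 'q': array([-3.69031053e-02,  2.64754915e-01,  1.60539406e+00, -3.09197298e-05,
        1.27370963e+00, -3.69120044e-02]), 'joint_vel': array([-2.95892287e-04,  5.77810580e-05,  9.91705169e-04, -6.11639849e-04,
        4.55247951e-04,  2.76317545e-03]), 'joint_torque': array([ 6.10465631e-04, -5.15121067e+01, -3.67308676e+01, -4.07824507e-05,
        1.31324201e-02,  1.46811578e-05]), 'tool_pos': array([6.74293492e-01, 1.23549454e-05, 2.46949974e-01]), 'tcp_rot': array([-2.22026104, -2.22030097,  0.00245499]), 'wrist_force': array([-0.02589467,  0.08578713,  0.15612132]), 'torque': array([-0.01356956,  0.02883333, -0.00985198]), 'grip_force': 0.0, 'width': 0.9956354993888381}
scene [[535.0687406656644, 0.0, 279.40214793894324], [0.0, 535.0687406656644, 212.4607135369563], [0.0, 0.0, 1.0]] [[-0.8488, -0.5287, 0.0052], [-0.2315, 0.3628, -0.9027], [0.4753, -0.7674, -0.4303]] [0.2794, 0.2619, 0.4162]
side [[446.25277686554904, 0.0, 279.7631821257744], [0.0, 446.25277686554904, 202.33183089139175], [0.0, 0.0, 1.0]] [[0.9245, -0.3811, -0.0044], [-0.2149, -0.5117, -0.8319], [0.3148, 0.77, -0.5549]] [-0.5682, 0.0081, 0.9421]
```

View pics/scene0.png

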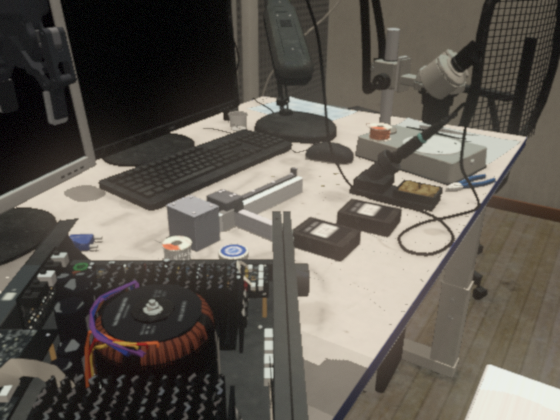

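View pics/side0.png

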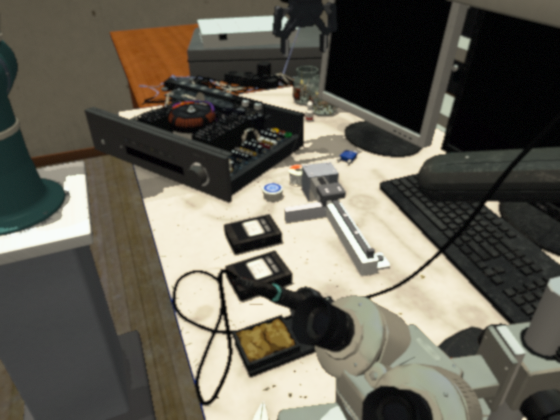

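The scene view shows the hood at about (193,222), boxes at (325,238) and (368,217), and the tub at (233,252). The side view shows the hood at (320,180), arm at (303,212), boxes at (252,232) and (258,272), and the fence end at (370,262).

```bash
python3 - <<'E'
from workcell import bot
import cv2, numpy as np
c=bot.read_camera("wrist"); np.savez("wrist0.npz",**c); print(c["mtx"].tolist(),np.round(c["R"],4).tolist(),np.round(c["t"],4).tolist(), -c["R"].T@c["t"])
w=c["pixels"]; s=np.load("side0.npz")["pixels"][140:340,190:410]
s=cv2.resize(s,None,fx=2.1,fy=2.1,interpolation=cv2.INTER_CUBIC)[:420]
cv2.imwrite("pics/wrist0.png",w)
cv2.imwrite("pics/sidecrop.png",cv2.resize(np.load("side0.npz")["pixels"][140:310,200:410],None,fx=3.5,fy=3.5,interpolation=cv2.INTER_CUBIC))
E
```

```text
[[329.8704193000501, 0.0, 275.38100786055446], [0.0, 329.8704193000501, 209.37943761773718], [0.0, 0.0, 1.0]] [[1.0, 0.0001, -0.0016], [0.0006, -0.9467, 0.3222], [-0.0015, -0.3222, -0.9467]] [-0.6741, -0.0435, 0.3807] [0.67474218 0.08153954 0.37336379]
```

View pics/wrist0.png

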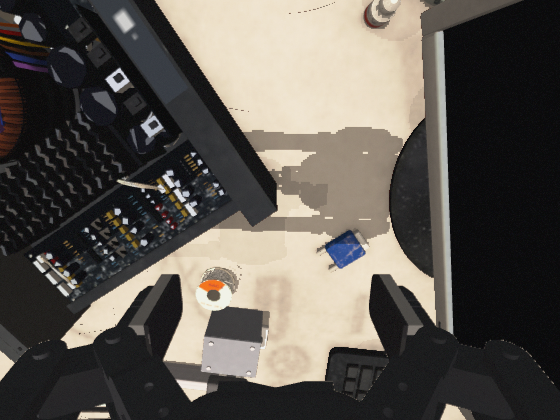

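The wrist view shows the hood at about (235,340), the spool at (215,290) and the chassis at upper left. I'll compute rough positions before moving the camera over the work.

```bash
cat > h.py <<'E'
import numpy as np
def ray(c,uv,z):
    uv=np.atleast_2d(np.asarray(uv,float)); K,R,t=c["mtx"],c["R"],c["t"]
    d=np.c_[(uv-K[:2,2])/[K[0,0],K[1,1]],np.ones(len(uv))]@R
    o=-R.T@t; return o+d*((z-o[2])/d[:,2])[:,None]
def proj(c,X):
    p=(np.atleast_2d(X)@c["R"].T+c["t"])@c["mtx"].T; return p[:,:2]/p[:,2:]
E
python3 - <<'E'
from h import *
c=np.load("side0.npz")
for n,uv,z in [("boxa",(252,229),.027),("boxb",(260,267),.027),("hood",(320,168),.062),("railend",(375,255),.05),("armtip",(286,211),.031),("chassis corner",(230,193),0),("lamp cup",(325,325),0.08),("iron",(262,290),.05),("ironstand L",(237,345),.03)]: print(n,ray(c,uv,z).round(3))
E
```

```text
boxa [[ 0.433 -0.306  0.027]]
boxb [[ 0.41  -0.41   0.027]]
hood [[ 0.623 -0.204  0.062]]
railend [[ 0.586 -0.48   0.05 ]]
armtip [[ 0.511 -0.282  0.031]]
chassis corner [[ 0.443 -0.13   0.   ]]
lamp cup [[ 0.43  -0.601  0.08 ]]
iron [[ 0.387 -0.483  0.05 ]]
ironstand L [[ 0.326 -0.548  0.03 ]]
```

View pics/sidecrop.png

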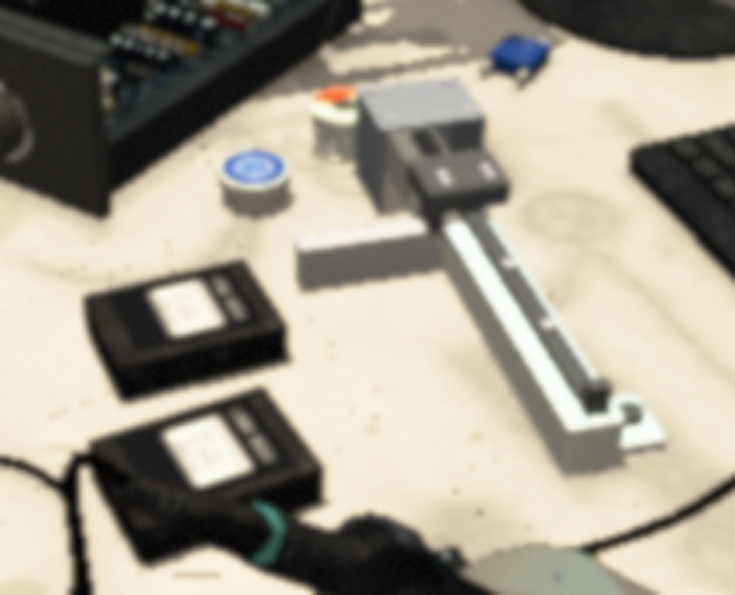

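>>> play_rows --steps '[-0.03, -0.015, -0.02, 0, -0.07, -0.03, -0.04, 0, -0.11, -0.05, -0.07, 0, -0.15, -0.07, -0.1, 0, -0.19, -0.08, -0.12, 0, -0.22, -0.09, -0.14, 0, -0.24, -0.1, -0.15, 0, -0.24, -0.1, -0.15, 0, -0.24, -0.1, -0.15, 0]' --jaw 255 --grip_force 20

```text
time: 1.27
tool_pos: [0.5749, -0.2391, 0.3971]
tcp_rot: [-2.22, -2.22, -0.0]
wrist_force: [-0.4, 0.4, 0.2]
width: -0.0
grip_force: 0.0
```

```bash
python3 - <<'E'
from workcell import bot
import cv2, numpy as np
c=bot.read_camera("wrist"); np.savez("wrist1.npz",**c); cv2.imwrite("pics/wrist1.png",c["pixels"])
s=bot.read_state(); print(s["tool_pos"],s["tcp_rot"],s["time"],s["width"])
E
```

```text
[ 0.57500418 -0.23884566  0.39692431] [-2.21883579e+00 -2.22095857e+00  2.33552852e-04] 1.325 0.0002733711183809924
```

View pics/wrist1.png

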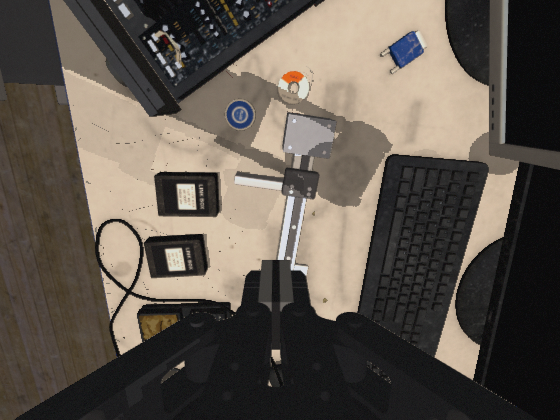

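The wrist view shows box A at about (188,194), box B at (176,256), the arm from (236,180) to (285,185), the saddle at (300,181), the hood at (309,134), the tub at (240,115), the fence front edge from (290,200) to (279,262), and the spool at (294,85).

```bash
python3 - <<'E'
from h import *
import cv2
c=np.load("wrist1.npz"); im=c["pixels"]
cr=cv2.resize(im[95:295,130:350],None,fx=3,fy=3,interpolation=cv2.INTER_CUBIC)[:600]; cv2.imwrite("pics/crop1.png",cr)
g=cv2.cvtColor(im,cv2.COLOR_BGR2GRAY)
for n,(x0,x1,y0,y1) in dict(A=(140,232,160,226),B=(138,218,228,285)).items():
    m=((g<70).astype(np.uint8)); mm=np.zeros_like(m); mm[y0:y1,x0:x1]=m[y0:y1,x0:x1]
    mm=cv2.morphologyEx(mm,cv2.MORPH_OPEN,np.ones((5,5)))
    k=max(cv2.findContours(mm,cv2.RETR_EXTERNAL,cv2.CHAIN_APPROX_NONE)[0],key=cv2.contourArea)
    P=ray(c,cv2.convexHull(k)[:,0],.027)[:,:2].astype(np.float32)
    r=cv2.minAreaRect(P); b=cv2.boundingRect(k); print(n,b,r,cv2.boxPoints(r).round(4).tolist())
l,_,_,_=cv2.createLineSegmentDetector().detect(g); 
for a in l[:,0]:
    if np.hypot(a[2]-a[0],a[3]-a[1])>22 and 225<a[[0,2]].mean()<345 and 100<a[[1,3]].mean()<275:
        for z in (.031,):
            p=ray(c,a.reshape(2,2),z)[:,:2]; d=p[1]-p[0]; print(a.round(1),p.round(4).tolist(),"ang",np.degrees(np.arctan2(d[1],d[0])).round(1))
E
```

```text
A (155, 172, 65, 44) ((0.43650421500205994, -0.30058401823043823), (0.09799230098724365, 0.06990431994199753), 0.04088253900408745) [[0.38749998807907104, -0.26570001244544983], [0.38749998807907104, -0.33559998869895935], [0.4855000078678131, -0.33550000190734863], [0.4855000078678131, -0.2655999958515167]]
B (145, 234, 62, 43) ((0.40897849202156067, -0.4076107144355774), (0.09939131885766983, 0.07497735321521759), 3.4774093627929688) [[0.3571000099182129, -0.373199999332428], [0.36160001158714294, -0.4480000138282776], [0.4609000086784363, -0.44200000166893005], [0.4562999904155731, -0.36719998717308044]]
[256.8 258.7 281.9 259.7] [[0.544, -0.411], [0.5857, -0.4128]] ang -2.4
[280.7 181.7 234.4 175.2] [[0.5829, -0.2798], [0.5124, -0.2697]] ang 171.9
[283.4 258.2 293.7 198. ] [[0.5882, -0.4101], [0.6034, -0.3059]] ang 81.7
[302.1 198.2 289.5 268.4] [[0.6164, -0.3061], [0.5986, -0.4291]] ang -98.3
[318.9 174.5 314.2 198.1] [[0.6411, -0.2685], [0.6353, -0.306]] ang -98.7
[237.9 170.8 281.8 177.2] [[0.518, -0.2628], [0.5846, -0.2728]] ang -8.5
[293.8 263.2 304.9 200.7] [[0.6055, -0.419
[... 299 characters left out ...]
, [0.5868, -0.2285]] ang -97.8
[271.3  97.7 250.7 145. ] [[0.5689, -0.1578], [0.5383, -0.224]] ang -114.8
[282.  172.6 258.5 164.5] [[0.5849, -0.2656], [0.5494, -0.2532]] ang 160.8
[343.  207.1 316.6 194.9] [[0.6812, -0.3207], [0.6389, -0.3007]] ang 154.6
[274.7 256.9 284.8 196.7] [[0.5738, -0.4078], [0.5894, -0.3038]] ang 81.4
[239.5 155.2 214.3 141.9] [[0.5212, -0.2392], [0.4848, -0.2197]] ang 151.8
[305.5 113.7 329.3 117.3] [[0.618, -0.1796], [0.6524, -0.1845]] ang -8.0
[234.4 182.7 278.2 188.9] [[0.512, -0.2813], [0.5791, -0.2911]] ang -8.3
[278.5 194.6 266.3 219.1] [[0.5797, -0.3003], [0.5603, -0.3409]] ang -115.5
[337.4 256.9 340.3 229.3] [[0.6776, -0.4077], [0.6793, -0.3584]] ang 88.1
```

View pics/crop1.png

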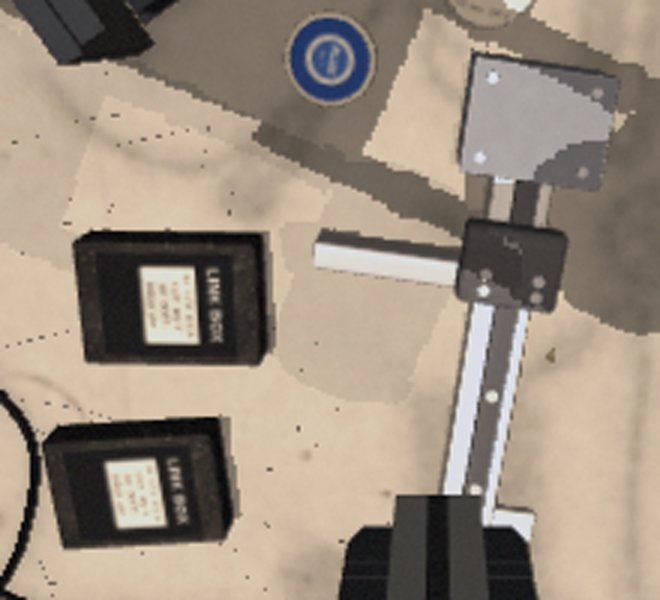

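>>> play_rows --steps '[-0.03, 0.01, 0.04, 0.05, -0.06, 0.02, 0.09, 0.1, -0.089, 0.027, 0.14, 0.145, -0.089, 0.027, 0.19, 0.145, -0.089, 0.027, 0.24, 0.145, -0.089, 0.027, 0.28, 0.145, -0.089, 0.027, 0.31, 0.145, -0.089, 0.027, 0.325, 0.145, -0.089, 0.027, 0.327, 0.145]'

```text
time: 2.45
tool_pos: [0.6015, -0.3277, 0.0698]
tcp_rot: [-2.373, -2.054, 0.001]
wrist_force: [0.6, 0.3, 0.8]
width: -0.002
grip_force: 0.0
```

```bash
python3 - <<'E'
from workcell import bot
import cv2, numpy as np
from scipy.spatial.transform import Rotation as R
c=bot.read_camera("wrist"); np.savez("wrist2.npz",**c); cv2.imwrite("pics/wrist2.png",c["pixels"])
s=bot.read_state(); print(s["tool_pos"],R.from_rotvec(s["tcp_rot"]).as_matrix().round(3).tolist(),s["time"],s["wrist_force"])
E
```

```text
[ 0.60223958 -0.32840404  0.07097288] [[0.144, 0.99, -0.0], [0.99, -0.144, 0.0], [0.0, -0.0, -1.0]] 2.5 [-0.1941124  -0.44668707 -0.30496471]
```

View pics/wrist2.png

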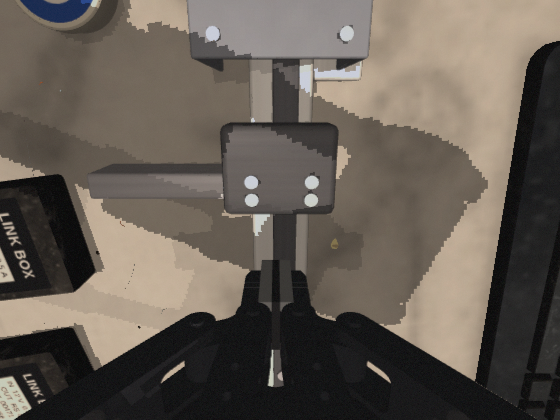

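The view is square to the gauge: saddle front edge at row 213, columns 222–337, fingers at column 276, and hood at the top. Yaw is right. Next I descend and creep forward.

>>> play_rows --steps '[0, 0, 0.003, 0, 0, 0, 0.006, 0, 0.005, 0, 0.006, 0, 0.01, 0, 0.006, 0, 0.014, 0, 0.006, 0, 0.018, 0, 0.006, 0, 0.022, 0, 0.006, 0, 0.026, 0, 0.006, 0, 0.03, 0, 0.006, 0]'

```text
time: 3.62
tool_pos: [0.606, -0.3014, 0.0654]
tcp_rot: [2.374, 2.054, -0.004]
wrist_force: [-1.8, -7.3, -2.9]
width: -0.003
grip_force: 3.7
```

```bash
python3 - <<'E'
from h import *
c=np.load("wrist2.npz")
g=np.array([[.9895,-.1444],[.1444,.9895]])
for n,uv,z in [("saddle front",(280,213.5),.056),("saddle L",(222,170),.056),("saddle R",(337,170),.056),("armface",(150,198),.031),("arm tip",(89,185),.031),("hood front L",(189,57),.062),("hood R",(371,57),.062),("fenceL",(253,235),.032)]:
    p=ray(c,uv,z)[0,:2]; print(n,p.round(4),"g",(g@p).round(4))
print("tcp g",g@[.6022,-.3284])
E
```

```text
saddle front [ 0.6085 -0.2965] g [ 0.6449 -0.2055]
saddle L [ 0.5865 -0.2732] g [ 0.6198 -0.1856]
saddle R [ 0.6356 -0.2803] g [ 0.6694 -0.1856]
armface [ 0.5415 -0.287 ] g [ 0.5772 -0.2058]
arm tip [ 0.5121 -0.2757] g [ 0.5466 -0.1989]
hood front L [ 0.5839 -0.2285] g [ 0.6107 -0.1418]
hood R [ 0.6507 -0.2382] g [ 0.6783 -0.1417]
fenceL [ 0.5915 -0.315 ] g [ 0.6308 -0.2263]
tcp g [ 0.64329786 -0.23799412]
```

>>> play_rows --steps '[0.004, 0, 0, 0, 0.008, 0, 0, 0, 0.012, 0, 0, 0, 0.016, 0, 0, 0, 0.02, 0, 0, 0, 0.024, 0, 0, 0, 0.028, 0, 0, 0, 0.031, 0, 0, 0, 0.033, 0, 0, 0]'

```text
time: 4.75
tool_pos: [0.6107, -0.2688, 0.0654]
tcp_rot: [2.374, 2.054, -0.004]
wrist_force: [-1.5, -7.1, -1.9]
width: 0.002
grip_force: 3.6
```

>>> play_rows --steps '[0.0015, 0, 0, 0, 0.003, 0, 0, 0, 0.0045, 0, 0, 0, 0.006, 0, 0, 0, 0.0075, 0, 0, 0, 0.009, 0, 0, 0]'

```text
time: 5.5
tool_pos: [0.612, -0.2599, 0.0653]
tcp_rot: [2.374, 2.054, -0.004]
wrist_force: [-1.7, -6.3, -0.1]
width: 0.002
grip_force: 3.6
```

>>> play_rows --steps '[0.0015, 0, 0, 0, 0.003, 0, 0, 0, 0.0045, 0, 0, 0, 0.006, 0, 0, 0]'

```text
time: 6.0
tool_pos: [0.6122, -0.2592, 0.0655]
tcp_rot: [2.368, 2.052, -0.013]
wrist_force: [-5.2, -25.1, -4.6]
width: 0.002
grip_force: 12.7
```

Force jumped to 25 N with no motion, so the carriage is home. I'll hold briefly, back off, rise, and go to the robot-side end of box A.

>>> play_rows --steps '[0, 0, 0, 0, 0, 0, 0, 0, -0.025, 0, 0, 0, -0.04, -0.02, -0.05, 0, -0.06, -0.07, -0.06, 0, -0.078, -0.13, -0.06, 0, -0.078, -0.19, -0.06, 0, -0.078, -0.24, -0.06, 0, -0.078, -0.251, -0.05, 0, -0.078, -0.251, -0.03, 0]'

```text
time: 7.25
tool_pos: [0.3541, -0.2935, 0.096]
tcp_rot: [2.375, 2.051, 0.002]
wrist_force: [-0.0, -0.8, -0.1]
width: 0.001
grip_force: 0.0
```

```bash
cat >> h.py <<'E'
G=np.array([[.9895,-.1444],[.1444,.9895]])
def look(name,save):
    from workcell import bot
    import cv2
    c=bot.read_camera(name); np.savez(save+".npz",**c); cv2.imwrite(f"pics/{save}.png",c["pixels"])
    s=bot.read_state(); p=s["tool_pos"]; print("tcp g",(G@p[:2]).round(4),p[2].round(4),s["wrist_force"].round(1),s["time"]); return c
E
python3 -c "
from h import *
look('wrist','w3');look('side','s3')"
```

```text
tcp g [ 0.3913 -0.238 ] 0.093 [-1.3  0.5 -1.3] 7.3
tcp g [ 0.3913 -0.2378] 0.0936 [ 0.2 -0.1  0.3] 7.35
```

View pics/w3.png

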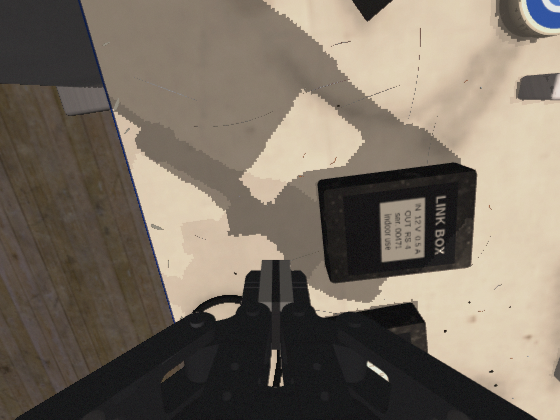

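Box A's top left edge runs from (319,180) to (330,281), the arm tip is at (518,88), and the space under the fingers is clear.

```bash
python3 - <<'E'
from h import *
c=np.load("w3.npz")
for n,uv,z in [("A TL",(319,181),.027),("A BL",(330,282),.027),("A BR",(470,267),.027),("A TR",(476,170),.027),("armtip bottom",(518,99),.031),("B TR?",(418,318),.027)]:
    print(n,(G@ray(c,uv,z)[0,:2]).round(4))
c=np.load("s3.npz")
E
```

```text
A TL [ 0.42   -0.2062]
A BL [ 0.4304 -0.2764]
A BR [ 0.5232 -0.2653]
A TR [ 0.5143 -0.1996]
armtip bottom [ 0.5272 -0.159 ]
B TR? [ 0.4941 -0.3056]
```

>>> play_rows --steps '[0, 0, 0.03, 0, 0, 0, 0.055, 0, 0, 0, 0.066, 0, 0, 0.006, 0.066, 0, 0, 0.012, 0.066, 0, 0, 0.017, 0.066, 0, 0, 0.021, 0.066, 0, 0, 0.025, 0.066, 0]'

```text
time: 8.35
tool_pos: [0.3783, -0.2963, 0.0295]
tcp_rot: [-2.376, -2.055, 0.001]
wrist_force: [-1.8, -0.1, 1.2]
width: -0.002
grip_force: 1.3
```

>>> play_rows --steps '[0, 0.006, 0, 0, 0, 0.012, 0, 0, 0, 0.019, 0, 0, 0, 0.026, 0, 0, 0, 0.033, 0, 0, 0, 0.04, 0, 0, 0, 0.047, 0, 0, 0, 0.054, 0, 0, 0, 0.06, 0, 0]'

```text
time: 9.48
tool_pos: [0.4383, -0.3051, 0.0293]
tcp_rot: [2.376, 2.054, 0.0]
wrist_force: [-2.1, -0.3, 2.3]
width: -0.001
grip_force: 1.2
```

```bash
python3 -c "
from h import *
look('wrist','w4')"
```

```text
tcp g [ 0.4787 -0.2389] 0.0295 [ 0.3 -0.6  0. ] 9.525
```

View pics/w4.png

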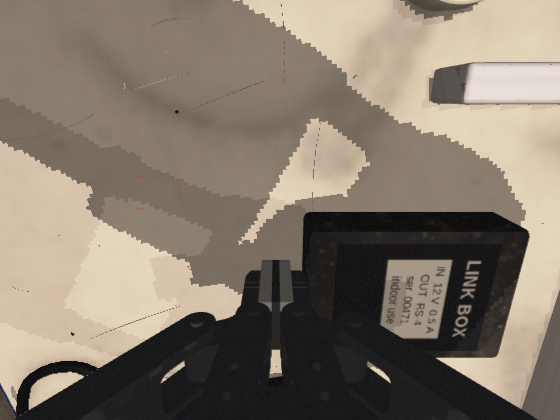

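Box A is now square to the tool, with its left edge at column 303 from row 231. The arm's near edge is at row 103 and its tip at column 468.

```bash
python3 - <<'E'
from h import *
c=np.load("w4.npz")
for n,uv,z in [("A TL",(303.5,231),.027),("A L lower",(303.5,260),.027),("A TR",(528,236),.027),("A BR",(497,357),.027),("armface",(510,103.5),.031),("armtip",(468,90),.031)]:
    print(n,(G@ray(c,uv,z)[0,:2]).round(4))
E
```

```text
A TL [ 0.49   -0.2104]
A L lower [ 0.4904 -0.2241]
A TR [ 0.5852 -0.2128]
A BR [ 0.5859 -0.2766]
armface [ 0.5626 -0.1592]
armtip [ 0.5466 -0.1547]
```

>>> play_rows --steps '[0, 0.007, 0, 0, 0, 0.014, 0, 0, 0, 0.021, 0, 0, 0, 0.028, 0, 0, 0, 0.034, 0, 0, 0, 0.039, 0, 0, 0, 0.041, 0, 0, 0, 0.025, 0, 0, 0, 0.022, -0.05, 0]'

```text
time: 10.65
tool_pos: [0.4542, -0.3051, 0.075]
tcp_rot: [-2.368, -2.047, 0.004]
wrist_force: [0.7, -0.5, 0.2]
width: 0.001
grip_force: 0.0
```

>>> play_rows --steps '[-0.03, 0.03, 0, 0, -0.063, 0.069, 0, 0, -0.063, 0.071, 0, 0, -0.063, 0.071, 0, 0]' --jaw 105

```text
time: 11.15
tool_pos: [0.5194, -0.3802, 0.0787]
tcp_rot: [-2.376, -2.053, 0.0]
wrist_force: [0.3, -0.4, -0.1]
width: 0.589
grip_force: 0.0
```

```bash
python3 -c "
from h import *
from workcell import bot
look('wrist','w5'); look('side','s5'); print(bot.read_state()['width'])"
```

```text
tcp g [ 0.5685 -0.3008] 0.0786 [-0.2  0.5  0.6] 11.2
tcp g [ 0.5685 -0.3007] 0.0787 [-0.1 -0.5  0.5] 11.25
0.588946916005162
```

```bash
cat >> h.py <<'E'
def lines(f,box,z=.027,minlen=.03):
    import cv2
    c=np.load(f+".npz"); g=cv2.cvtColor(c["pixels"],cv2.COLOR_BGR2GRAY)
    l=cv2.createLineSegmentDetector().detect(g)[0][:,0]
    for a in l:
        p=ray(c,a.reshape(2,2),z)[:,:2]@G.T; m=p.mean(0); L=np.linalg.norm(p[1]-p[0])
        if L>minlen and box[0]<m[0]<box[1] and box[2]<m[1]<box[3]:
            d=p[1]-p[0]; ang=(np.degrees(np.arctan2(d[1],d[0]))+45)%180-45
            print(a.round(0).astype(int),p.round(4).tolist(),round(ang,1))
E
python3 -c "
from h import *
lines('w5',(.5,.66,-.3,-.13),.027,.025)"
```

```text
[392 320 435   0] [[0.6442, -0.3556], [0.644, -0.1767]] 90.1
[323 183 327 106] [[0.5954, -0.2648], [0.5956, -0.2237]] 89.7
[331  77 381  78] [[0.5969, -0.2102], [0.622, -0.2105]] -0.7
[273 184 322 184] [[0.5679, -0.2651], [0.595, -0.2654]] -0.6
[272 107 272 183] [[0.5674, -0.2244], [0.5672, -0.2648]] 89.6
[326 105 274 105] [[0.595, -0.2236], [0.5687, -0.2234]] -0.6
[372 205 216 204] [[0.6239, -0.2777], [0.5353, -0.2769]] -0.5
[466   0 415 320] [[0.6586, -0.1767], [0.6589, -0.355]] 90.1
[409   0 396 114] [[0.632, -0.1767], [0.6321, -0.2282]] 90.0
[383  76 390   0] [[0.6229, -0.2095], [0.6228, -0.1767]] 90.1
[211 199 204  79] [[0.5329, -0.2743], [0.5334, -0.2111]] 89.6
[209  77 262  77] [[0.5361, -0.21], [0.5624, -0.21]] -0.1
[397 114 378 292] [[0.6325, -0.2281], [0.6328, -0.3342]] 90.2
[391  80 377 202] [[0.6271, -0.2112], [0.6267, -0.2757]] 89.7
[440   0 396 321] [[0.6463, -0.1767], [0.6467, -0.3558]] 90.1
```

>>> play_rows --steps '[0, 0.006, 0.03, 0, 0, 0.006, 0.05, 0, 0, 0.006, 0.053, 0, 0.006, 0.006, 0.053, 0, 0.012, 0.006, 0.053, 0, 0.017, 0.006, 0.053, 0, 0.023, 0.006, 0.053, 0, 0.029, 0.006, 0.053, 0, 0.035, 0.006, 0.053, 0]'

```text
time: 12.38
tool_pos: [0.5322, -0.3472, 0.0269]
tcp_rot: [2.375, 2.054, 0.0]
wrist_force: [-0.3, -2.8, 2.6]
width: 0.587
grip_force: 1.3
```

>>> play_rows --steps '[0.006, 0, 0, 0, 0.012, 0, 0, 0, 0.017, 0, 0, 0, 0.021, 0, 0, 0, 0.0235, 0, 0, 0]'

```text
time: 13.0
tool_pos: [0.535, -0.3235, 0.0262]
tcp_rot: [-2.376, -2.055, 0.0]
wrist_force: [-0.4, -1.7, 1.5]
width: 0.588
grip_force: 1.2
```

>>> play_rows --steps '[0.0015, 0, 0, 0, 0.003, 0, 0, 0, 0.0045, 0, 0, 0, 0.006, 0, 0, 0]'

```text
time: 13.5
tool_pos: [0.5359, -0.3177, 0.0262]
tcp_rot: [-2.376, -2.054, 0.0]
wrist_force: [-0.2, -2.1, 1.0]
width: 0.591
grip_force: 1.1
```

>>> play_rows --steps '[0.001, 0, 0, 0, 0.002, 0, 0, 0, 0.003, 0, 0, 0]'

```text
time: 13.88
tool_pos: [0.536, -0.3174, 0.0264]
tcp_rot: [2.373, 2.054, -0.005]
wrist_force: [-2.7, -12.5, -2.6]
width: 0.594
grip_force: 6.5
```

>>> play_rows --steps '[-0.02, 0, 0, 0, -0.02, 0, -0.04, 0, 0, -0.03, -0.06, 0, 0.04, -0.07, -0.06, 0, 0.04, -0.088, -0.05, 0, 0.04, -0.088, -0.01, 0, 0.04, -0.088, -0.003, 0, 0.04, -0.078, -0.003, 0, 0.04, -0.072, -0.003, 0]' --jaw 255

```text
time: 15.0
tool_pos: [0.4731, -0.266, 0.0307]
tcp_rot: [2.375, 2.053, 0.002]
wrist_force: [0.7, -0.2, 0.5]
width: 0.001
grip_force: 0.0
```

```bash
python3 -c "
from h import *
from workcell import bot
look('wrist','w6')
lines('w6',(.5,.6,-.24,-.13),.027,.025)"
```

```text
tcp g [ 0.5074 -0.195 ] 0.0309 [ 1.  -0.4  0.3] 15.05
[283 385 279 343] [[0.5107, -0.2516], [0.5086, -0.2259]] 94.8
[272 343 268 385] [[0.5053, -0.2258], [0.503, -0.2516]] 84.8
[488 343 413 343] [[0.61, -0.2262], [0.5736, -0.226]] -0.2
[478 243 416 243] [[0.5946, -0.1731], [0.5675, -0.1731]] 0.1
[462 323 479 244] [[0.5951, -0.2143], [0.595, -0.1735]] 90.1
[414 243 403 323] [[0.567, -0.1731], [0.567, -0.2145]] 90.0
[321 311 326 204] [[0.5281, -0.2073], [0.5279, -0.1553]] 90.1
[403 324 462 324] [[0.5673, -0.2148], [0.5951, -0.2147]] 0.1
[372 215 551 215] [[0.5474, -0.1601], [0.6225, -0.1601]] -0.0
[558 184 376 185] [[0.6219, -0.1466], [0.5477, -0.1471]] 0.3
[279 261 279 309] [[0.5084, -0.1813], [0.5089, -0.2065]] 91.0
[367 169 489 169] [[0.5435, -0.1405], [0.5926, -0.1404]] 0.1
[389 227 488 227] [[0.5553, -0.1657], [0.5973, -0.1657]] 0.0
```

>>> play_rows --steps '[0, 0.005, 0, 0, 0, 0.009, 0, 0, 0, 0.012, 0, 0, 0, 0.0135, 0, 0, 0, 0.015, 0, 0, 0, 0.016, 0, 0, 0, 0.017, 0, 0]'

```text
time: 15.92
tool_pos: [0.4875, -0.2672, 0.0292]
tcp_rot: [-2.376, -2.054, 0.0]
wrist_force: [-1.9, 1.1, 1.8]
width: -0.002
grip_force: 1.0
```

>>> play_rows --steps '[0, 0.001, 0, 0, 0, 0.002, 0, 0, 0, 0.003, 0, 0]'

```text
time: 16.3
tool_pos: [0.4882, -0.2673, 0.029]
tcp_rot: [-2.372, -2.052, 0.005]
wrist_force: [-11.8, -0.5, 10.2]
width: 0.003
grip_force: 6.2
```

>>> play_rows --steps '[0, -0.02, 0, 0, 0, -0.04, -0.03, 0, -0.03, -0.07, -0.07, 0, -0.07, -0.1, -0.09, 0, -0.11, -0.13, -0.09, 0, -0.15, -0.142, -0.08, 0, -0.156, -0.142, -0.075, 0, -0.156, -0.142, -0.075, 0]'

```text
time: 17.3
tool_pos: [0.3278, -0.4016, 0.1038]
tcp_rot: [-2.377, -2.053, -0.001]
wrist_force: [1.1, -0.3, -0.7]
width: -0.001
grip_force: 0.0
```

```bash
python3 -c "
from h import *
from workcell import bot
look('wrist','w7');look('side','s7')
print('B');lines('w7',(.38,.53,-.40,-.28),.027,.025)
print('side A');lines('s7',(.52,.65,-.24,-.14),.027,.025)
c=np.load('wrist1.npz'); print((ray(c,[(141,248),(115,220),(168,302),(230,302)],.0)[:,:2]@G.T).round(3).tolist())"
```

```text
tcp g [ 0.3825 -0.3495] 0.104 [-0.2  0.   0. ] 17.35
tcp g [ 0.3827 -0.3492] 0.1041 [ 0.2  0.4 -0.5] 17.4
B
[464 183 465 253] [[0.502, -0.3201], [0.512, -0.3691]] 101.4
[311 185 443 158] [[0.4053, -0.3214], [0.4862, -0.3042]] 11.9
[379 260 419 252] [[0.4538, -0.3742], [0.4805, -0.3686]] 11.9
[419 252 414 196] [[0.4803, -0.3682], [0.4718, -0.3284]] 101.9
[371 205 378 259] [[0.4445, -0.3349], [0.4527, -0.3736]] 101.9
[414 195 372 204] [[0.4713, -0.328], [0.4452, -0.3336]] 12.0
[328 282 310 188] [[0.4198, -0.3913], [0.405, -0.3231]] 102.3
[290 247 290 207] [[0.3924, -0.3643], [0.3925, -0.3358]] 89.7
[300 217 295 262] [[0.399, -0.3427], [0.3959, -0.3757]] 84.7
[279 262 279 309] [[0.385, -0.3756], [0.3856, -0.414]] 90.9
[458 166 318 195] [[0.4966, -0.3094], [0.4101, -0.3277]] 12.0
side A
[299 213 316 213] [[0.5714, -0.2138], [0.6028, -0.2197]] -10.8
[283 229 273 201] [[0.5275, -0.2551], [0.5316, -0.1594]] 87.6
[277 200 315 194] [[0.5408, -0.1557], [0.6234, -0.1545]] 0.9
[291 200 298 214] [[0.5683, -0.1658], [0.5696, -0.2143]] 91.5
[311 208 306 198] [[0.5991, -0.2038], [0.5991, -0.1653]] 90.0
[321 186 325 192] [[0.6458, -0.1278], [0.6447, -0.1535]] 87.7
[318 208 314 200] [[0.6135, -0.2043], [0.6129, -0.1755]] 91.1
[315 216 327 213] [[0.5992, -0.2293], [0.6245, -0.2255]] 8.7
[284 219 299 218] [[0.5383, -0.2261], [0.5674, -0.2282]] -4.1
[288 215 283 203] [[0.5486, -0.2124], [0.549, -0.172]] 89.4
[[0.395, -0.353], [0.351, -0.307], [0.447, -0.457], [0.56, -0.44]]
```

View pics/w7.png

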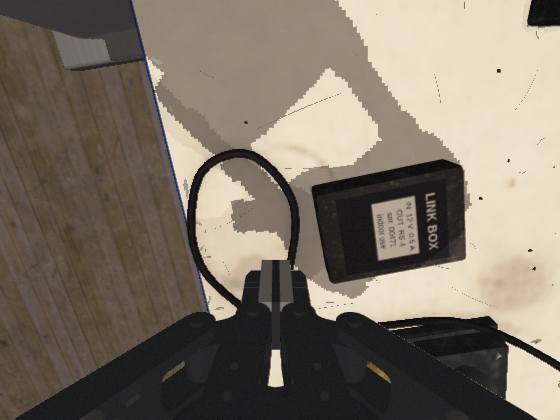

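B is at yaw about 12°, with its left edge from (310,188) to (328,282). The cable loop lies flat under the fingers at column 295, so I'll keep the tips about 13 mm up and clear it.

>>> play_rows --steps '[0, 0, 0.04, 0, 0, 0, 0.065, 0, 0, 0, 0.073, 0, 0, 0.005, 0.073, 0, 0, 0.01, 0.073, 0, 0, 0.015, 0.073, 0, 0, 0.02, 0.073, 0, 0, 0.026, 0.073, 0]'

```text
time: 18.4
tool_pos: [0.3534, -0.4054, 0.0315]
tcp_rot: [-2.376, -2.054, 0.0]
wrist_force: [-2.5, -0.5, 1.9]
width: -0.0
grip_force: 1.1
```

>>> play_rows --steps '[0, 0.007, 0, 0, 0, 0.014, 0, 0, 0, 0.021, 0, 0, 0, 0.028, 0, 0, 0, 0.035, 0, 0, 0, 0.042, 0, 0, 0, 0.049, 0, 0]'

```text
time: 19.27
tool_pos: [0.4023, -0.4125, 0.0313]
tcp_rot: [-2.376, -2.055, -0.0]
wrist_force: [-2.3, -0.3, 1.0]
width: 0.004
grip_force: 1.1
```

```bash
python3 -c "
from h import *
look('wrist','w8')
lines('w8',(.42,.58,-.40,-.28),.027,.02)"
```

```text
tcp g [ 0.4587 -0.3503] 0.0314 [-0.3  0.4  0.8] 19.325
[283 385 279 345] [[0.4619, -0.4073], [0.4597, -0.3823]] 94.9
[522 241 503 332] [[0.5644, -0.3272], [0.567, -0.3751]] 93.1
[272 343 268 385] [[0.4564, -0.3815], [0.4541, -0.4074]] 84.9
[304 219 489 209] [[0.4703, -0.317], [0.5475, -0.3129]] 3.0
[497 353 436 356] [[0.5668, -0.3877], [0.537, -0.3892]] 2.9
[438 337 448 260] [[0.5362, -0.3777], [0.534, -0.3367]] 93.1
[447 260 384 263] [[0.5337, -0.3364], [0.5063, -0.3378]] 3.0
[384 263 380 324] [[0.506, -0.3381], [0.5078, -0.3706]] 93.1
[302 271 300 222] [[0.4697, -0.3418], [0.4685, -0.3185]] 92.9
[279 262 279 309] [[0.4595, -0.3374], [0.4599, -0.3622]] 91.0
[271 303 272 262] [[0.456, -0.3588], [0.4565, -0.3374]] 88.5
[473 231 366 236] [[0.5426, -0.3227], [0.4968, -0.3252]] 3.1
```

>>> play_rows --steps '[0, 0.007, 0, 0, 0, 0.014, 0, 0, 0, 0.021, 0, 0, 0, 0.028, 0, 0, 0, 0.035, 0, 0, 0, 0.042, 0, 0, 0, 0.049, 0, 0, 0, 0.055, 0, 0, 0, 0.058, 0, 0, 0, 0.04, 0, 0]'

```text
time: 20.58
tool_pos: [0.4424, -0.4188, 0.0317]
tcp_rot: [2.374, 2.055, 0.0]
wrist_force: [-0.2, 0.6, 1.0]
width: -0.0
grip_force: 0.0
```

>>> play_rows --steps '[0, -0.01, -0.03, 0, 0, 0, -0.06, 0, -0.03, 0.03, -0.065, 0, -0.06, 0.06, -0.06, 0, -0.07, 0.075, -0.06, 0, -0.07, 0.075, -0.06, 0]' --jaw 105

```text
time: 21.32
tool_pos: [0.505, -0.499, 0.0911]
tcp_rot: [2.377, 2.054, -0.0]
wrist_force: [0.0, 0.3, -0.5]
width: 0.586
grip_force: 0.0
```

```bash
python3 -c "
from h import *
look('wrist','w9')
lines('w9',(.5,.66,-.42,-.2),.027,.025)"
```

```text
tcp g [ 0.5711 -0.4201] 0.0909 [ 0.  -0.   0.1] 21.375
[397 172 418   0] [[0.6439, -0.381], [0.6439, -0.2935]] 90.0
[307 177 314 105] [[0.5912, -0.3838], [0.5935, -0.3437]] 86.7
[261 175 308 178] [[0.5635, -0.383], [0.5917, -0.3846]] -3.3
[313 104 264 101] [[0.593, -0.3429], [0.5662, -0.3413]] -3.3
[289  76 346  80] [[0.5797, -0.3288], [0.6101, -0.3306]] -3.3
[263 102 260 173] [[0.5654, -0.3418], [0.563, -0.3817]] 86.7
[204  71 288  76] [[0.5344, -0.3262], [0.5791, -0.3287]] -3.3
[395   0 385  94] [[0.6321, -0.2934], [0.6322, -0.338]] 90.1
[447   0 424 157] [[0.6582, -0.2934], [0.6583, -0.3722]] 90.1
[386  95 378 177] [[0.6328, -0.3381], [0.6328, -0.384]] 89.9
[201 172 200  73] [[0.5288, -0.3809], [0.5321, -0.3272]] 86.5
[354 201 244 194] [[0.62, -0.3985], [0.5537, -0.3945]] -3.4
[365 149 358 197] [[0.6236, -0.3677], [0.6219, -0.3963]] 86.7
[371  81 378   0] [[0.6236, -0.3309], [0.6235, -0.2935]] 90.1
[422   0 403 160] [[0.646, -0.2934], [0.6463, -0.3736]] 90.2
[374  88 365 148] [[0.6256, -0.3346], [0.6238, -0.367]] 86.9
[349 114 341 174] [[0.6131, -0.3484], [0.611, -0.3824]] 86.5
```

>>> play_rows --steps '[0, 0.004, 0.04, 0, 0, 0.004, 0.062, 0, 0, 0.004, 0.064, 0, 0.006, 0.004, 0.064, 0, 0.012, 0.004, 0.064, 0, 0.018, 0.004, 0.064, 0, 0.024, 0.004, 0.064, 0, 0.03, 0.004, 0.064, 0, 0.037, 0.004, 0.064, 0, 0.044, 0.004, 0.064, 0]'

```text
time: 22.62
tool_pos: [0.5159, -0.455, 0.0274]
tcp_rot: [2.376, 2.055, -0.0]
wrist_force: [0.4, -2.3, 1.0]
width: 0.587
grip_force: 1.2
```

>>> play_rows --steps '[0.007, 0, 0, 0, 0.014, 0, 0, 0, 0.021, 0, 0, 0, 0.028, 0, 0, 0, 0.035, 0, 0, 0, 0.042, 0, 0, 0, 0.049, 0, 0, 0, 0.056, 0, 0, 0, 0.06, 0, 0, 0]'

```text
time: 23.75
tool_pos: [0.5245, -0.3953, 0.0271]
tcp_rot: [-2.376, -2.055, 0.0]
wrist_force: [0.2, -1.9, 0.4]
width: 0.59
grip_force: 0.9
```

```bash
python3 -c "
from h import *
look('wrist','w10')
lines('w10',(.5,.66,-.32,-.14),.027,.025)"
```

```text
tcp g [ 0.576 -0.315] 0.0271 [-1.1 -0.6 -0.2] 23.8
[306 244 309 147] [[0.5894, -0.2925], [0.5894, -0.2518]] 90.0
[426 317 480   0] [[0.6449, -0.3285], [0.6447, -0.2034]] 90.1
[162 268 143 115] [[0.5276, -0.3037], [0.5275, -0.2403]] 90.1
[258  36 337  36] [[0.5705, -0.2139], [0.5976, -0.2139]] -0.1
[241 246 304 246] [[0.5618, -0.2932], [0.5887, -0.2931]] 0.2
[236 147 239 246] [[0.5614, -0.2518], [0.5613, -0.293]] 89.9
[443   0 399 322] [[0.6324, -0.2034], [0.6333, -0.3314]] 90.4
[146 107 321 107] [[0.5289, -0.2375], [0.593, -0.2372]] 0.3
[344  81 259  80] [[0.6011, -0.2283], [0.5707, -0.2283]] -0.0
[326 271 224 271] [[0.5982, -0.3049], [0.5544, -0.3049]] 0.0
[395 117 378 268] [[0.6207, -0.2408], [0.6208, -0.3037]] 90.0
[331  75 418  75] [[0.5961, -0.2265], [0.6272, -0.2263]] 0.3
[490   0 463 146] [[0.6478, -0.2033], [0.6478, -0.2514]] 90.0
[349 111 186 111] [[0.6037, -0.2388], [0.5434, -0.2388]] 0.0
[389 198 398 117] [[0.6219, -0.2721], [0.6218, -0.2408]] 90.2
[463 149 433 317] [[0.6479, -0.2527], [0.6481, -0.3287]] 90.1
[199  75 304  75] [[0.5494, -0.2265], [0.5868, -0.2265]] 0.1
```

>>> play_rows --steps '[0.004, 0, 0, 0, 0.007, 0, 0, 0, 0.0085, 0, 0, 0, 0.01, 0, 0, 0]'

```text
time: 24.3
tool_pos: [0.5258, -0.3859, 0.0271]
tcp_rot: [-2.376, -2.054, 0.0]
wrist_force: [-0.2, -1.6, 0.0]
width: 0.585
grip_force: 0.5
```

>>> play_rows --steps '[0.001, 0, 0, 0, 0.002, 0, 0, 0, 0.003, 0, 0, 0]'

```text
time: 24.68
tool_pos: [0.5261, -0.3847, 0.0275]
tcp_rot: [2.374, 2.054, -0.003]
wrist_force: [-3.6, -8.3, -0.7]
width: 0.585
grip_force: 4.2
```

>>> play_rows --steps '[0.001, 0, 0, 0, -0.02, 0, 0, 0, -0.02, 0, -0.04, 0, 0, -0.03, -0.06, 0, 0.03, -0.07, -0.06, 0, 0.04, -0.085, -0.05, 0, 0.04, -0.085, -0.01, 0, 0.04, -0.085, 0.001, 0, 0.04, -0.075, 0.001, 0, 0.04, -0.067, 0.001, 0]' --jaw 255

```text
time: 25.92
tool_pos: [0.4679, -0.3352, 0.0275]
tcp_rot: [2.375, 2.053, 0.001]
wrist_force: [-0.5, 0.1, -0.1]
width: 0.001
grip_force: 0.0
```

```bash
python3 -c "
from h import *
look('wrist','w11')
lines('w11',(.5,.66,-.3,-.14),.027,.025)"
```

```text
tcp g [ 0.5127 -0.2643] 0.028 [ 1.1 -0.5  0.9] 25.975
[495 182 520  69] [[0.5985, -0.2142], [0.5985, -0.173]] 90.1
[518  68 442  68] [[0.5978, -0.1726], [0.5708, -0.1726]] 0.1
[502 346 418 346] [[0.6191, -0.2941], [0.5793, -0.2941]] 0.0
[459 244 396 244] [[0.5893, -0.2411], [0.5624, -0.2412]] 0.1
[445 325 460 245] [[0.5899, -0.2824], [0.5898, -0.2418]] 90.1
[424 182 493 182] [[0.5706, -0.2143], [0.5978, -0.2142]] 0.2
[560 265 517 405] [[0.6349, -0.2512], [0.6352, -0.331]] 90.2
[394 245 384 325] [[0.5618, -0.2414], [0.5619, -0.2819]] 90.1
[384 326 443 326] [[0.5621, -0.2828], [0.5893, -0.2828]] -0.0
[361  23 558  22] [[0.5408, -0.1585], [0.6081, -0.1582]] 0.3
[539 222 506 344] [[0.6206, -0.2312], [0.6207, -0.2933]] 90.1
[558  28 389  29] [[0.6086, -0.1603], [0.5508, -0.1604]] 0.1
[534 215 363 215] [[0.6177, -0.228], [0.5476, -0.2281]] 0.1
[382  44 558  44] [[0.5487, -0.1651], [0.61, -0.1651]] 0.0
[339 211 458 211] [[0.5378, -0.2264], [0.5862, -0.2264]] -0.1
```

>>> play_rows --steps '[0, 0.003, 0, 0, 0, 0.005, 0, 0, 0, 0.007, 0, 0, 0, 0.0085, 0, 0, 0, 0.0095, 0, 0]'

```text
time: 26.6
tool_pos: [0.4748, -0.3352, 0.0264]
tcp_rot: [-2.376, -2.054, 0.001]
wrist_force: [-5.5, -0.1, 5.4]
width: 0.001
grip_force: 2.8
```

>>> play_rows --steps '[0, 0.001, 0, 0, 0, 0.002, 0, 0, 0, 0.003, 0, 0]'

```text
time: 26.98
tool_pos: [0.4777, -0.3357, 0.0264]
tcp_rot: [-2.376, -2.054, 0.001]
wrist_force: [-5.6, -1.0, 4.4]
width: 0.001
grip_force: 2.7
```

>>> play_rows --steps '[0, 0.001, 0, 0, 0, 0.002, 0, 0]'

```text
time: 27.22
tool_pos: [0.4782, -0.3357, 0.0264]
tcp_rot: [-2.373, -2.053, 0.004]
wrist_force: [-11.7, -0.1, 9.0]
width: -0.0
grip_force: 6.1
```

>>> play_rows --steps '[0, 0.001, 0, 0, 0, 0.0015, 0, 0]'

```text
time: 27.48
tool_pos: [0.4783, -0.3357, 0.0264]
tcp_rot: [-2.371, -2.052, 0.006]
wrist_force: [-15.1, -0.3, 13.0]
width: 0.001
grip_force: 7.9
```

Fence contact. Now I back off, rise, and check from above.

>>> play_rows --steps '[0, -0.02, 0, 0, 0, -0.03, -0.03, 0, -0.03, -0.03, -0.08, 0, -0.06, 0, -0.14, 0, -0.06, 0.03, -0.18, 0, -0.06, 0.03, -0.18, 0, -0.06, 0.03, -0.18, 0]'

```text
time: 28.35
tool_pos: [0.5029, -0.3994, 0.2057]
tcp_rot: [-2.376, -2.055, -0.001]
wrist_force: [-0.2, 0.5, -0.4]
width: 0.0
grip_force: 0.0
```

```bash
python3 -c "
from h import *
look('wrist','w12')
lines('w12',(.5,.67,-.31,-.13),.027,.025)"
```

```text
tcp g [ 0.5542 -0.3221] 0.2044 [-0.6  1.2 -0.5] 28.4
[362 243 384   1] [[0.6432, -0.3808], [0.6429, -0.1674]] 90.1
[322 143 324  97] [[0.5983, -0.2807], [0.5983, -0.2406]] 90.1
[254 156 252  83] [[0.5355, -0.2922], [0.5353, -0.2295]] 90.2
[292 145 322 145] [[0.5708, -0.2823], [0.5983, -0.2822]] 0.2
[326  63 328   8] [[0.5982, -0.2135], [0.5981, -0.1727]] 90.2
[293   8 292  62] [[0.5698, -0.1728], [0.5701, -0.2126]] 90.3
[323  97 293  96] [[0.5975, -0.2406], [0.5712, -0.2404]] -0.6
[293  63 324  64] [[0.5708, -0.2138], [0.5973, -0.2139]] -0.4
[292  98 291 143] [[0.57, -0.2417], [0.5701, -0.2807]] 90.1
[327   7 293   8] [[0.5973, -0.1723], [0.57, -0.1724]] 0.2
[252  64 250  18] [[0.5354, -0.2146], [0.5354, -0.1799]] 90.1
[369   0 363  78] [[0.6312, -0.1673], [0.6314, -0.2255]] 90.2
[353 158 256 158] [[0.6279, -0.2948], [0.5374, -0.2947]] -0.0
[399  24 379 207] [[0.6568, -0.1842], [0.657, -0.3422]] 90.1
[394 116 406   1] [[0.6611, -0.2565], [0.6607, -0.1674]] 90.3
[384 202 393 121] [[0.6615, -0.3371], [0.6612, -0.2608]] 90.2
[387   1 377 106] [[0.6453, -0.1674], [0.6456, -0.248]] 90.2
[319  79 358  79] [[0.5936, -0.2259], [0.6269, -0.2262]] -0.7
[353   1 350  47] [[0.6179, -0.1674], [0.6178, -0.2011]] 89.8
[267 146 267 109] [[0.5479, -0.283], [0.548, -0.2512]] 89.9
[298 153 268 152] [[0.5767, -0.2895], [0.549, -0.2892]] -0.5
```

Both boxes are square to within about 0.2°, with left edges and labels at the same distance from the fence and label spacing 68.1 mm, so they are tight. The carriage was last pushed toward home. Handing in.

```bash
python3 -c "
from workcell import bot
print(bot.finish_job())"
```

```text
the job is handed in; nothing more can be done
None
```

I handed the job in at about 28 s; no verdict came back. The carriage is home on its stop (force rose to 25 N), and by the last picture box A is square in the corner with box B square on the fence and tight beside it.

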